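# Dock the cleaner bottle and take off its push-and-turn safety cap

### The job

Stand the square bottle of table cleaner upright and fully down in the square dock on the raised post, with its safety cap still locked on. Then press the cap down, keep it pressed while twisting it anticlockwise until it is free, and lift it off, leaving the bottle seated in the dock. Finish while still holding the cap in the gripper, still and level, about 5 to 10 cm straight above where it sat on the bottle; do not upset or shove the tumblers, saucer, coasters, sugar bowl or spoon.

Things in the scene. Friction and masses are not known exactly. Their poses are not given: they have to be found in the camera images.
- bottle: Loose white plastic bottle, about 300 g, upright on the table, cap locked on, 108 mm tall with it. Body square, 56 x 56 mm, sides along its x and y; lowest 6 mm a foot 51 mm square that eases entry; upright sides end at 61 mm, then a round sloping shoulder to 72 mm, then the neck. Paper labels on the +x and -x sides, small grey rib on the shoulder at +x. Origin: centre of underside; z up.
- neck_base (a point): Point on the bottle's axis, 72 mm above its underside, where shoulder meets neck. The seated cap's skirt ends 8 mm higher, so fingers have that much room below it, less when it is pressed. Neck flange 41 mm wide, neck top 25 mm above this point (the spring plunger stands up to 9 mm higher).
- cap: Loose round grey ribbed push-and-turn cap, 52 mm outer diameter, 28 mm tall, 30 g; origin: centre of its skirt's lower edge, z up. Locked, its origin is 80 mm above the bottle's origin, on the bottle's axis, its x within about 5 degrees of the bottle's x; a raised rib on top points along its x. It can be gripped all round from above, and the bottle can be carried by the locked cap.
- cap_top (a point): Centre of the cap's top, 28 mm above its origin. To open, the dock keeping the bottle from turning: push straight down 5 mm or more, keep it down and turn anticlockwise seen from above until 65 degrees from locked (relative to the bottle); from 65 to 90 it lifts straight off (aim for 78); stop at about 94. It cannot turn clockwise, nor unpressed.
- plunger (a joint): Spring plunger in the bottle's mouth that pushes the cap up: m pressed down from its place with the cap locked (0). 0.005 and more is deep enough to turn; 0.007 is the solid stop; -0.002 with the cap off. Pressing takes about 5 N at first, 8 N at 5 mm, 9 N at 7 mm, more at the stop.
- dock: Steel dock fixed to the table: round foot 90 mm wide, post 28 mm thick, on it an open square tray, 73 mm outside, 61 mm inside, sides along its x and y. Tray floor 70 mm, rim 88 mm above the table (18 mm deep). The bottle fits at any quarter turn; the tray then keeps it from turning (about 6 degrees of play). Origin: centre of the foot's underside.
- dock_floor (a point): Centre of the dock tray's inner floor, 70 mm above the dock's origin, where the centre of the bottle's underside belongs.
- tumbler_a: Bystander: glass tumbler, 68 mm wide, 85 mm tall; origin at the centre of its underside.
- tumbler_b: Bystander: second glass tumbler, the same.
- saucer: Bystander: white ceramic saucer, 130 mm wide, 18 mm high; origin at the centre of its underside.
- coasters: Bystander: stack of square wooden coasters, 90 x 90 x 36 mm; origin at the centre of its underside.
- sugar_bowl: Bystander: white ceramic sugar bowl, 84 mm wide, 55 mm high; origin at the centre of its underside.
- teaspoon: Bystander: steel teaspoon lying on the table, 140 mm long along its x.
Things that resemble listed ones, but are neither listed nor needed, are in the scene too. Leave any purple, red or yellow look-alike of the bottle alone.

How it is judged (in metres and radians):
On the way, in this order (a step that is already met when the one before it is completed fails the run):
1. the bottle stands fully down in the dock with its cap still locked on (horizontal distance between bottle and dock_floor below 0.006 m and z of bottle in the frame of dock_floor below 0.004 m and angle between bottle's own z axis and vertical below 0.06 rad and z of cap in the frame of bottle below 0.083 m and angle between the x axis of cap and the x axis of bottle, either way round below 0.25 rad), for 0.2 s.
2. in the dock, the cap is pressed down and turned under pressure (z of bottle in the frame of dock_floor below 0.005 m and value of joint plunger above 0.003 m and angle between the x axis of cap and the x axis of bottle, either way round above 0.45 rad), for 0.05 s.
At the end, for the whole second after the job is handed in: Gripper holds the cap still, level (17 deg), touching only the fingers, lower edge 115 to 230 mm above the bottle's underside (35 to 150 mm above its seat), within 30 mm of the bottle's axis; bottle upright in the dock, down within 4 mm, centred within 6 mm (z of cap in the frame of bottle between 0.115 and 0.23 m and horizontal distance between cap and bottle below 0.03 m and angle between cap's own z axis and vertical below 0.3 rad and linear speed of cap below 0.03 m/s and contact force between the fingers and cap above 1 N and contact force between cap and bottle below 0.05 N and horizontal distance between bottle and dock_floor below 0.006 m and z of bottle in the frame of dock_floor below 0.004 m and angle between bottle's own z axis and vertical below 0.06 rad and linear speed of bottle below 0.02 m/s); the arm keeps its last pose, push and grip.
It fails at once if the bottle is tipped over (angle between bottle's own z axis and vertical above 0.6 rad).
It fails at once if a tumbler is knocked over or shoved (distance of any of tumbler_a, tumbler_b from where it was at the start of the episode above 0.03 m or angle between any of tumbler_a, tumbler_b's own z axis and vertical above 0.4 rad).
It fails at once if another bystander is shoved (distance of any of saucer, coasters, sugar_bowl from where it was at the start of the episode above 0.03 m or distance of teaspoon from where it was at the start of the episode above 0.04 m).
It also fails if it takes over 51 s, if anything falls off the work surface, if the arm or the gripper's body presses on something with over 40 N, if the wrist force passes 120 N, or if a joint passes its speed limit or range.

### The arm

A 7-joint arm with a two-finger parallel gripper is mounted at the origin on the work surface. World frame = base frame: x ahead of the robot, y to its left, z up, the work surface at z = 0. Lengths are in m, angles in degrees, forces in N, time in s.
With the tool pointing down it reaches from about 0.4 to 0.925 m from the base axis. Payload 5.6 kg.
Tool frame: the origin (TCP) lies on the centre line of the jaws, within the pads' length; the fingertips stand 22 mm ahead of it and the grasp point (between the pads) lies 3 mm ahead of it (manip.tip_reach is the distance from the TCP to the fingertips, in m); z points along the fingers, y is the line along which they close (so a half turn about z gives the same grasp; the last joint's range is limited). The gripper opens to 85 mm and grips with 20 to 120 N. Pads are 22 mm wide; open, the fingers measure 114 mm over their backs; the gripper's body (76 mm by 85 mm) begins 54 mm behind the grasp point. The pads swing forward as they close: fully open they stand 13 mm farther back than shut.
Start: joints at [66.807, 26.786, -0.665, 91.828, 0.344, 61.387, -3.226], TCP at [0.23, -0.608, 0.253] pointing down, gripper open.
Joint ranges: [-144.91, 144.91], [-17.63, 115.5], [-89.93, 88.59], [15.96, 139.68], [-74.01, 254.01], [8.47, 105.57], [-167.45, 167.45]. Speed limits (degrees/s): [147.25, 147.25, 180, 180, 180, 180, 180].

### API

Orientations are given as [roll, pitch, yaw] about the fixed x, y, z axes, in that order (R = Rz(yaw) Ry(pitch) Rx(roll)).
In Python, from workcell import manip gives the robot as it stands.
- The arm moves only by the shell command python3 -m pendant 'ROWS'. ROWS is JSON, a list of rows, each a list of 5 numbers: the opening, from 0 (shut) to 1 (fully open), then the shift along the world's x, y, z in m, then the turn about the world's z in degrees. A call has 1 to 10 rows; each row shifts and turns the commanded pose from where the row before left it; what a row does not reach is not made up. A row lasts 1/12 s, in which the tool goes at most 41.7 mm and 7.16 degrees, less where a joint would pass 70% of its speed; a pose out of reach is approached as far as the arm can. A call is refused whole if a number of a shift passes 0.0417 or a number of a turn 7.16, either way. A call with a gripper value outside its range is refused whole. The fingers move at their own pace and stop on an object; the grip force is fixed at half the most. Time passes only in rows, so rows that do not move let the fingers close. It gives the time, the measured TCP pose, the force, the opening and the grip force at its end, in the units of the state.
- manip.get_obs(): the state, without advancing time (a new reading comes with each control period).
- manip.read_camera(name): name is "scene" or "top" or "wrist"; returns the picture (384x512x3 uint8, blue, green, red); there is no depth.
- manip.camera_model(name): a dict with "vfov" (degrees; the focal length in pixels is half the picture's height over the tangent of half this angle, whatever the lens; pixels are square), "cx", "cy" (the principal point, pixels), "world_to_cam" (4x4, takes a point from world to camera coordinates); the wrist camera has in their place "tool_from_camera" (4x4, takes a point from camera to tool coordinates, whose origin is the TCP and whose axes are the flange's). Camera axes: x right, y up, looking along -z (the intrinsics and any distortion apply to the point x, -y, -z); pixel columns grow to the right and rows downward; lengths in m; the calibration is good to about 2 mm. A picture is of the moment at which its call begins: read the wrist's pose just before it. camera_model takes no time and is no camera call.
- manip.hand_in(): hands the job in; it is judged then, once.
The state is a dict: "t": time; "qpos": joint angles; "joint_vel": joint speeds; "joint_torque": joint torques, N m; "position": TCP position; "tcp_rot": TCP orientation; "force": force on the tool from outside, world axes, zero at the start; "moment": the same for the moment, N m; "finger_gap": finger opening in m; "grip_force": force on a finger pad.
Only numpy, scipy, OpenCV 4.12 (cv2) and the standard library are available. Lean on these libraries where they do the work, as an engineer would, in place of code of your own. Each camera call takes 0.05 s, during which the arm holds its last target. There are 200 camera calls.

## Working session

There is one attempt and no reset: what is moved stays moved. The work goes in short steps, Python scripts to look and compute and a shell command to move; the robot and the scene stay as the last step left them, time stands still between calls to the robot, and variables do not carry over. Pictures are saved under pics/ and viewed, at most 12 in all, crops included, and the job is handed in when it is done.

```bash
mkdir -p pics; ls
python3 - <<'E'
from workcell import manip
import cv2,numpy as np
o=manip.get_obs();print({k:np.round(v,3).tolist() for k,v in o.items()})
for n in("scene","top"):
    cv2.imwrite(f"pics/{n}0.png",manip.read_camera(n))
for n in("scene","top","wrist"):print(n,manip.camera_model(n))
E
```

```text
pics
{'t': 0.0, 'qpos': [66.807, 26.836, -0.664, 91.882, 0.342, 61.386, -3.226], 'joint_vel': [0.002, -0.086, -0.03, 0.006, 0.037, 0.054, 0.001], 'joint_torque': [-0.001, -53.24, 0.021, -25.13, 0.011, 0.008, -0.0], 'position': [0.23, -0.607, 0.252], 'tcp_rot': [-179.898, 0.005, 20.724], 'force': [1.05, 0.023, -0.109], 'moment': [0.013, -0.01, -0.003], 'grip_force': 0.0, 'finger_gap': 0.086}
scene {'vfov': 54.966208176571975, 'cx': 259.099089275769, 'cy': 193.84204655373463, 'world_to_cam': array([[ 0.01681066,  0.9998415 ,  0.00586233,  0.11742805],
       [-0.54215395,  0.0041887 ,  0.84026874,  0.20022026],
       [ 0.840111  , -0.01730375,  0.54213843, -1.58764156],
       [ 0.        ,  0.        ,  0.        ,  1.        ]])}
top {'vfov': 52.781871623387374, 'cx': 254.67302467283616, 'cy': 193.25662153840724, 'world_to_cam': array([[ 0.009241  , -0.99995296, -0.00294766, -0.13377789],
       [ 0.98223044,  0.00852455,  0.18748518, -0.53458883],
       [-0.18745123, -0.00462783,  0.98226301, -1.17775347],
       [ 0.        ,  0.        ,  0.        ,  1.        ]])}
wrist {'vfov': 63.139135639748915, 'cx': 254.73858683458877, 'cy': 190.94359693460524, 'tool_from_camera': array([[-3.54915319e-04,  9.49307804e-01,  3.14347845e-01,
         8.03805517e-02],
       [ 9.99999480e-01,  3.64068129e-05,  1.01910628e-03,
        -1.62195754e-03],
       [ 9.56001141e-04,  3.14348043e-01, -9.49307323e-01,
        -1.19867409e-01],
       [ 0.00000000e+00,  0.00000000e+00,  0.00000000e+00,
         1.00000000e+00]])}
```

View pics/scene0.png

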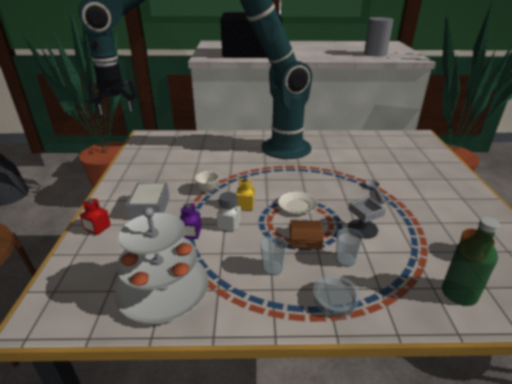

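View pics/top0.png

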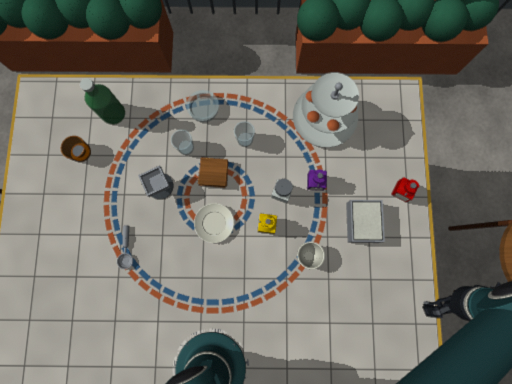

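Candidates for the bottle in the top view are white with a grey cap (283,188), purple (317,180), red (405,188) and yellow (267,224). By the description I choose the white one, at scene (228,215). The dock is at top (155,182) and scene (366,215). One close crop will check both.

```bash
cat > h.py <<'E'
import numpy as np,cv2
from workcell import manip
def ray(n,u,v):
    m=manip.camera_model(n);f=192/np.tan(np.radians(m["vfov"]/2))
    d=np.array([(u-m["cx"])/f,-(v-m["cy"])/f,-1])
    T=np.linalg.inv(m["world_to_cam"]);return T[:3,3],T[:3,:3]@d
def onz(n,u,v,z):
    o,d=ray(n,u,v);return np.round(o+d*(z-o[2])/d[2],4)
E
python3 - <<'E'
import cv2,numpy as np
from h import *
s=cv2.imread("pics/scene0.png");t=cv2.imread("pics/top0.png")
c=lambda i,x,y:cv2.resize(i[y-25:y+25,x-33:x+33],(396,300),interpolation=cv2.INTER_CUBIC)
cv2.imwrite("pics/crop.png",np.vstack([np.hstack([c(t,283,188),c(t,155,182)]),np.hstack([c(s,228,212),c(s,366,212)])]))
# check calibration: table edge/base positions
print("base",onz("top",210,365,0),"bottle",onz("top",283,187,.108),"dock",onz("top",154,181,.088))
print(onz("scene",228,205,.108),onz("scene",366,212,.088))
E
```

```text
base [0.0111 0.0025 0.    ] bottle [ 0.5448 -0.2149  0.108 ] dock [0.5645 0.1829 0.088 ]
[ 0.5923 -0.2146  0.108 ] [0.6012 0.1726 0.088 ]
```

View pics/crop.png

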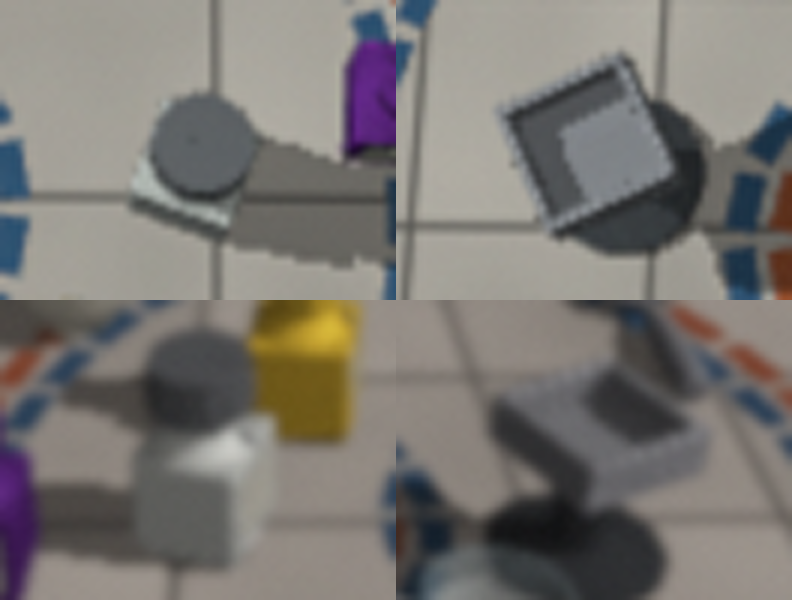

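The crop confirms the white bottle: cap centre at top (283.8,187.5), with body edges about -16° mod 90. The dock tray is at top (154,182), turned about 24° mod 90. Moving over the bottle.

```bash
python3 -c "
from h import *
print(onz('top',283.8,187.5,.108),onz('scene',228.3,196.2,.108),onz('top',154.1,181,.088))"
python3 -m pendant '[[1,0.026,0.0325,0,7],[1,0.026,0.0325,0,7],[1,0.026,0.0325,0,7],[1,0.026,0.0325,0,7],[1,0.026,0.0325,0,7],[1,0.026,0.0325,0,7],[1,0.026,0.0325,0,6],[1,0.026,0.0325,0,0],[1,0.026,0.0325,0,0],[1,0.026,0.0325,0,0]]'
python3 -m pendant '[[1,0.026,0.0325,0,0],[1,0.026,0.0325,0,0],[1,0,0,0,0],[1,0,0,0,0],[1,0,0,0,0]]'
python3 - <<'E'
from h import *
print(manip.get_obs()["position"],manip.get_obs()["tcp_rot"])
cv2.imwrite("pics/w1.png",manip.read_camera("wrist"))
E
```

```text
[ 0.5433 -0.2173  0.108 ] [ 0.5476 -0.2162  0.108 ] [0.5645 0.1826 0.088 ]
t: 0.93
position: [0.4906, -0.2812, 0.2531]
tcp_rot: [-180.0, 0.0, 68.7]
force: [1.1, -0.0, -0.4]
finger_gap: 0.0854
grip_force: 0.0
t: 1.35
position: [0.5416, -0.2181, 0.2527]
tcp_rot: [-179.9, 0.0, 68.7]
force: [0.0, 0.1, 0.6]
finger_gap: 0.0857
grip_force: 0.0
[ 0.5416295  -0.21811449  0.2527307 ] [-1.79936127e+02  3.54018238e-02  6.87487772e+01]
```

View pics/w1.png

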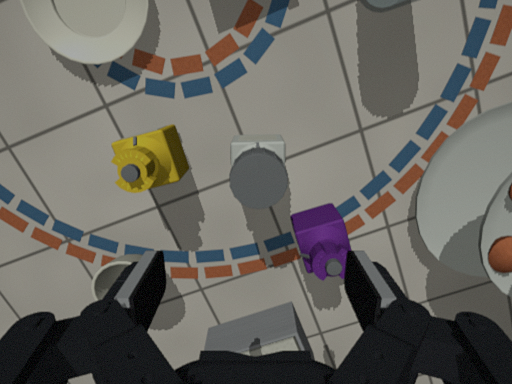

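The wrist view shows the white bottle with its cap top at (259,178) and its body edge along (231,136)-(284,134). The purple and yellow look-alikes stand clear of the fingers. Computing the pose.

```bash
cat >> h.py <<'E'
from scipy.spatial.transform import Rotation as Ro
def wz(pos,rot,u,v,z):
    m=manip.camera_model("wrist");f=192/np.tan(np.radians(m["vfov"]/2))
    T=np.eye(4);T[:3,:3]=Ro.from_euler("xyz",rot,degrees=True).as_matrix();T[:3,3]=pos
    T=T@m["tool_from_camera"];d=T[:3,:3]@np.array([(u-m["cx"])/f,-(v-m["cy"])/f,-1]);o=T[:3,3]
    return o+d*(z-o[2])/d[2]
def edge_yaw(p,q):
    a=np.degrees(np.arctan2(q[1]-p[1],q[0]-p[0]));return (a+45)%90-45
E
python3 - <<'E'
from h import *
im=cv2.imread("pics/w1.png");p=[.5416,-.2181,.2527];r=[-179.94,.035,68.75]
g=im[125:225,215:300].astype(int)
print("cap centre",wz(p,r,259,178,.108))
m=((g.max(2)<120)&(g.max(2)>60)&(g.max(2)-g.min(2)<25)).astype(np.uint8)
n,l,s,c=cv2.connectedComponentsWithStats(m);k=1+s[1:,4].argmax();print(s[k]+[215,125,0,0,0],c[k]+[215,125])
cs=max(cv2.findContours((l==k).astype(np.uint8),0,1)[0],key=len);e=cv2.minEnclosingCircle(cs);print(e[0][0]+215,e[0][1]+125,e[1])
cen=wz(p,r,e[0][0]+215,e[0][1]+125,.108);print(cen)
# top edge of body: first bright row per column
gr=cv2.cvtColor(im,6).astype(float)
cols=np.arange(238,280,3);rows=[118+np.diff(gr[118:150,x]).argmax()+.5 for x in cols];print(rows)
for a,b in [((231,136),(284,134))]:
    for z in(0.061,):print(edge_yaw(wz(p,r,*a,z),wz(p,r,*b,z)))
k=np.polyfit(cols,rows,1);print(k,edge_yaw(wz(p,r,235,np.polyval(k,235),.061),wz(p,r,280,np.polyval(k,280),.061)))
E
```

```text
cap centre [ 0.54574587 -0.21304059  0.108     ]
[ 215  143   85   82 3952] [261.20647773 185.88588057]
263.26315689086914 184.47368240356445 48.28738784790039
[ 0.54712749 -0.21996897  0.108     ]
[np.float64(141.5), np.float64(134.5), np.float64(141.5), np.float64(141.5), np.float64(141.5), np.float64(141.5), np.float64(143.5), np.float64(141.5), np.float64(141.5), np.float64(141.5), np.float64(141.5), np.float64(141.5), np.float64(140.5), np.float64(141.5)]
-19.105633913781126
[4.68864469e-02 1.28998168e+02] -23.938287620632543
```

Run:
```python
import cv2
im=cv2.imread("pics/w1.png")[120:220,205:315]
cv2.imwrite("pics/w1c.png",cv2.resize(im,None,fx=6,fy=6,interpolation=2))
```

```text
(no output)
```

View pics/w1c.png

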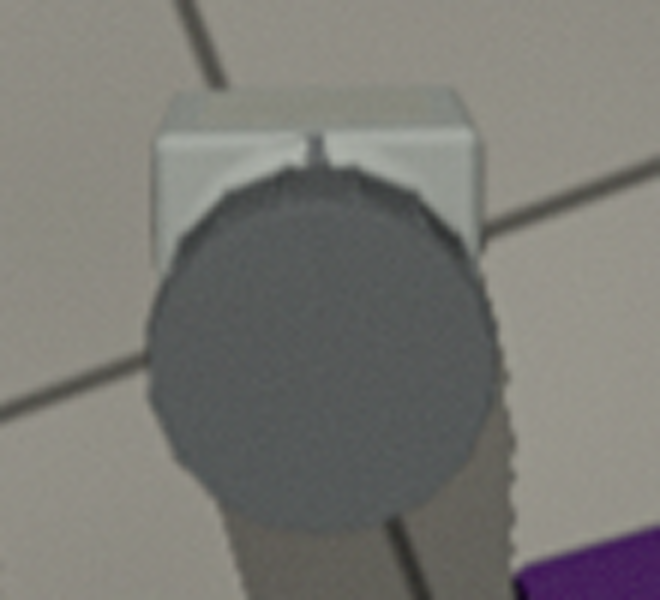

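The crop shows the body's top edge at (231.3,142)-(283.7,141.7), the shoulder rib (bottle +x) pointing up the image, and the cap top centred at (259.2,180.8).

Run:
```python
from h import *
p=[.5416,-.2181,.2527];r=[-179.94,.035,68.75]
print(wz(p,r,259.2,180.8,.108),edge_yaw(wz(p,r,231.3,142,.061),wz(p,r,283.7,141.7,.061)))
a=wz(p,r,231.3,142,.061);b=wz(p,r,283.7,141.7,.061);print((a+b)/2-.028*np.array([np.cos(np.radians(69)),np.sin(np.radians(69)),0]),np.linalg.norm(a-b))
```

```text
[ 0.54498943 -0.21550042  0.108     ] -20.924094647477514
[ 0.54343069 -0.21635249  0.061     ] 0.052307129138300525
```

```bash
python3 -m pendant '[[1,0.003,0.002,-0.035,0],[1,0,0,-0.035,0],[1,0,0,-0.035,0],[1,0,0,-0.02,0],[1,0,0,-0.013,0],[1,0,0,-0.01,0],[1,0,0,0,0],[1,0,0,0,0]]'
python3 -m pendant '[[0,0,0,0,0],[0,0,0,0,0],[0,0,0,0,0],[0,0,0,0,0],[0,0,0,0,0],[0,0,0,0,0],[0,0,0,0,0],[0,0,0,0,0]]'
```

```text
t: 2.07
position: [0.5453, -0.2167, 0.1059]
tcp_rot: [179.9, 0.0, 68.7]
force: [-0.3, -0.1, 0.0]
finger_gap: 0.0856
grip_force: 0.0
t: 2.73
position: [0.5456, -0.2162, 0.1058]
tcp_rot: [179.9, 0.0, 68.7]
force: [1.2, -0.4, 4.3]
finger_gap: 0.0503
grip_force: 63.2
```

```bash
python3 -m pendant '[[0,0,0,0.01,0],[0,0,0,0.03,0],[0,0,0,0.03,0],[0,0,0,0.03,0],[0,0,0,0.03,0],[0,0,0,0,0],[0,0,0,0,0]]'
python3 -m pendant '[[0,0.002,0.031,0,4.5],[0,0.002,0.031,0,4.5],[0,0.002,0.031,0,4.5],[0,0.002,0.031,0,4.5],[0,0.002,0.031,0,4.5],[0,0.002,0.031,0,4.5],[0,0.002,0.031,0,4.5],[0,0.002,0.031,0,4.5],[0,0.002,0.031,0,4.5],[0,0.002,0.031,0,4.5]]'
python3 -m pendant '[[0,0,0,0,0],[0,0,0,0,0],[0,0,0,0,0]]'
python3 - <<'E'
from h import *
print(manip.get_obs()["position"],manip.get_obs()["tcp_rot"])
cv2.imwrite("pics/w2.png",manip.read_camera("wrist"))
cv2.imwrite("pics/t2.png",manip.read_camera("top"))
cv2.imwrite("pics/s2.png",manip.read_camera("scene"))
E
```

```text
t: 3.32
position: [0.5451, -0.2159, 0.2362]
tcp_rot: [179.9, 0.0, 68.7]
force: [-0.8, 0.6, -4.2]
finger_gap: 0.0501
grip_force: 66.1
t: 4.15
position: [0.5631, 0.095, 0.2326]
tcp_rot: [-179.7, -0.1, 114.0]
force: [0.8, 0.5, -3.3]
finger_gap: 0.0502
grip_force: 66.1
t: 4.4
position: [0.5636, 0.0934, 0.233]
tcp_rot: [-179.7, -0.0, 113.7]
force: [-0.3, -1.2, -3.7]
finger_gap: 0.0499
grip_force: 66.1
[0.56363215 0.09335402 0.2330363 ] [-1.79736629e+02 -4.86329503e-02  1.13720256e+02]
```

View pics/w2.png

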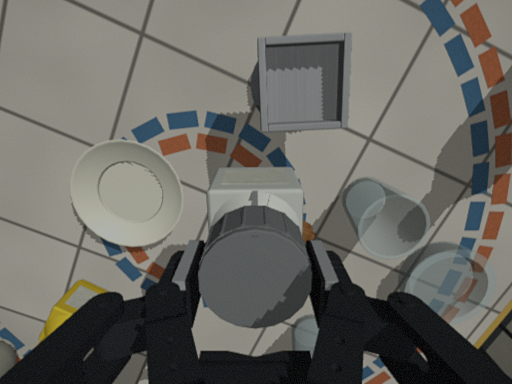

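The bottle is held upright. The tray rim corners are near (258,38), (352,33), (349,128) and (262,132). I need a closer crop for accurate corners.

Run:
```python
import cv2,numpy as np
im=cv2.imread("pics/w2.png")
a=cv2.resize(im[25:140,245:365],None,fx=4,fy=4,interpolation=2)[:, :400+80]
b=cv2.resize(im[155:270,195:275+40],None,fx=4,fy=4,interpolation=2)
a=cv2.resize(im[25:140,250:360],None,fx=3.5,fy=3.5,interpolation=2)
b=cv2.resize(im[155:270,197:313],None,fx=3.5,fy=3.5,interpolation=2)
cv2.imwrite("pics/w2c.png",np.hstack([a,b]))
print(a.shape,b.shape)
```

```text
(402, 385, 3) (402, 406, 3)
```

View pics/w2c.png

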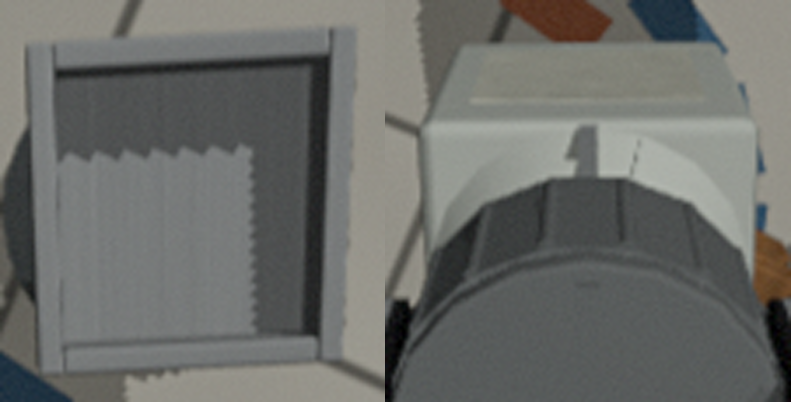

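Tray rim outer corners in the crop are (27,46), (355,28), (342,358) and (42,374). The bottle's front top edge runs (425,122)-(752,122).

Run:
```python
from h import *
p=[.5636,.0934,.2330];r=[-179.74,-.05,113.72]
P=[wz(p,r,250+x/3.5,25+y/3.5,.088) for x,y in[(27,46),(355,28),(342,358),(42,374)]]
for i in range(4):print(np.linalg.norm(P[i]-P[i-1]),edge_yaw(P[i-1],P[i]))
print("dock",np.mean(P,0))
B=[wz(p,r,197+x/3.5,155+y/3.5,.188) for x,y in[(40,122),(367,122)]]
yw=edge_yaw(*B);print("bottle",np.linalg.norm(B[0]-B[1]),yw)
a=np.radians(yw+90);print(np.mean(B,0)-.028*np.array([np.cos(a),np.sin(a),0]))
# same dock corners from top crop
Q=[onz("top",122+(x-396)/6,157+y/6,.088) for x,y in[(500,110),(622,52),(674,172),(550,236)]]
print("dock top",np.mean(Q,0),[edge_yaw(Q[i-1],Q[i]) for i in range(4)])
```

```text
0.07151218998604174 26.7567585562075
0.07170499375156425 26.512206659315808
0.07119865521543273 26.73073994959617
0.07167200894362372 26.762745561676155
dock [0.56519312 0.18684479 0.088     ]
bottle 0.051857580996073877 23.788320950119925
[0.56311827 0.09387359 0.188     ]
dock top [0.565475 0.1837   0.088   ] [np.float64(24.371966974248195), np.float64(27.121303404158724), np.float64(25.5088595731454), np.float64(28.77880478751166)]
```

```bash
python3 -m pendant '[[0,0.001,0.023,0,1.5],[0,0.001,0.023,0,1.5],[0,0,0.023,0,0],[0,0,0.0145,0,0],[0,0,0.0087,0,0],[0,0,0,-0.015,0],[0,0,0,-0.015,0],[0,0,0,0,0],[0,0,0,0,0],[0,0,0,0,0]]'
python3 - <<'E'
from h import *
print(manip.get_obs()["position"],manip.get_obs()["tcp_rot"])
i=manip.read_camera("wrist");t=manip.read_camera("top");s=manip.read_camera("scene")
cv2.imwrite("pics/w3.png",i);cv2.imwrite("pics/t3.png",t);cv2.imwrite("pics/s3.png",s)
c=lambda i,x,y:cv2.resize(i[y-25:y+25,x-33:x+33],(396,300),interpolation=2)
cv2.imwrite("pics/c3.png",np.vstack([cv2.resize(i[70:220,157:355],(792,600))[:],]))
E
```

```text
t: 5.38
position: [0.5676, 0.1855, 0.2059]
tcp_rot: [180.0, 0.0, 116.6]
force: [-0.1, 0.2, -4.2]
finger_gap: 0.0506
grip_force: 66.2
[0.56761279 0.18551183 0.20586362] [1.79963764e+02 2.32733310e-02 1.16642583e+02]
```

View pics/c3.png

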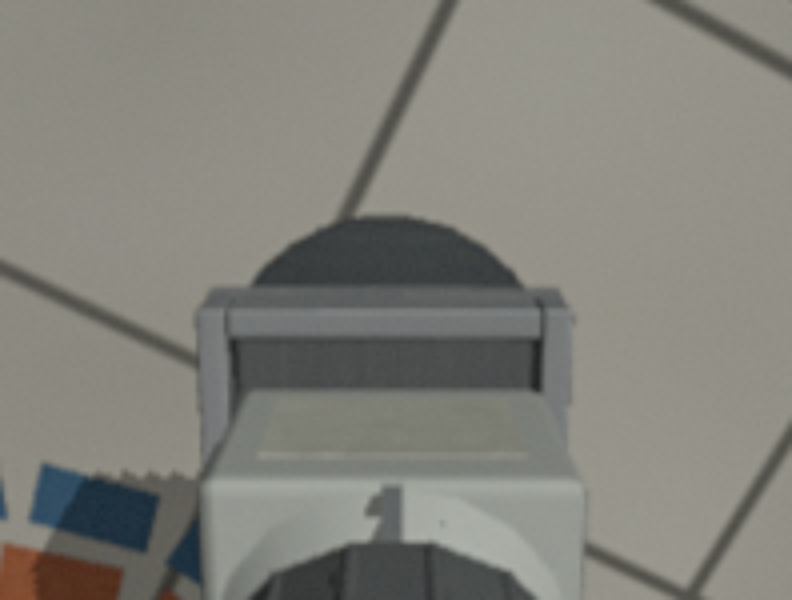

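The tray's far inner edge is at crop (230,336)-(541,336). The bottle's lower front edge is at (248,392)-(545,392) and its shoulder edge at (203,482)-(583,482).

Run:
```python
from h import *
p=[.5676,.1855,.2059];r=[179.96,.02,116.64]
R=Ro.from_euler("z",116.64,degrees=True).as_matrix()
f=lambda x,y,z:np.round((R.T@(wz(p,r,157+x/4,70+y/4,z)-p))[:2]*1000,1)
for n,z,pts in(("rim in",.088,[(230,336),(541,336)]),("rim out",.088,[(200,308),(571,307)]),("bot low",.106,[(248,392),(545,392)]),("bot sh",.161,[(203,482),(583,482)])):
    print(n,[f(*q,z) for q in pts])
```

```text
rim in [array([33.9, 31.1]), array([ 33.9, -28.8])]
rim out [array([39.3, 36.7]), array([ 39.5, -34.3])]
bot low [array([27.3, 26. ]), array([ 27.3, -27.7])]
bot sh [array([28.3, 26.2]), array([ 28.2, -26.5])]
```

```bash
python3 -m pendant '[[0,-0.003,0.0023,0,0],[0,0,0,-0.005,0],[0,0,0,-0.005,0],[0,0,0,-0.004,0],[0,0,0,-0.004,0],[0,0,0,0,0],[0,0,0,0,0]]'
python3 -m pendant '[[0,0,0,-0.004,0],[0,0,0,-0.004,0],[0,0,0,-0.002,0],[0,0,0,0,0],[0,0,0,0,0]]'
```

```text
t: 6.12
position: [0.5639, 0.1885, 0.1868]
tcp_rot: [-180.0, -0.0, 116.7]
force: [0.2, 0.1, -3.3]
finger_gap: 0.0502
grip_force: 66.1
t: 6.53
position: [0.5641, 0.1886, 0.1773]
tcp_rot: [180.0, -0.0, 116.7]
force: [-1.3, -0.1, -3.8]
finger_gap: 0.0503
grip_force: 66.2
```

```bash
python3 -m pendant '[[0,0,0,-0.0015,0],[0,0,0,0,0],[0,0,0,0,0],[0,0,0,0,0]]'; python3 -m pendant '[[0,0,0,-0.001,0],[0,0,0,0,0],[0,0,0,0,0],[0,0,0,0,0]]'
```

```text
t: 6.87
position: [0.5644, 0.1888, 0.1766]
tcp_rot: [179.9, 0.0, 116.7]
force: [-1.8, -1.2, 3.6]
finger_gap: 0.0504
grip_force: 67.0
t: 7.2
position: [0.5642, 0.1887, 0.1751]
tcp_rot: [180.0, 0.0, 116.7]
force: [-2.2, -0.8, 5.3]
finger_gap: 0.0506
grip_force: 67.1
```

```bash
python3 -m pendant '[[0,0,0,-0.002,0],[0,0,0,-0.002,0],[0,0,0,-0.002,0],[0,0,0,-0.001,0],[0,0,0,0,0],[0,0,0,0,0],[0,0,0,0,0]]'
python3 - <<'E'
from h import *
o=manip.get_obs();print(o["position"],o["force"],o["moment"],o["qpos"])
i=manip.read_camera("wrist");cv2.imwrite("pics/c4.png",cv2.resize(i[70:370,60:460],(800,600)))
E
```

```text
t: 7.78
position: [0.5646, 0.1889, 0.1698]
tcp_rot: [179.9, 0.1, 116.7]
force: [-4.5, -2.2, 14.3]
finger_gap: 0.0507
grip_force: 68.3
[0.56455054 0.18886485 0.16982791] [-4.50467427 -2.20721061 14.31427923] [-0.61703923  1.05431288 -0.01153386] [  3.73351263  31.83577997 -33.93059585 102.05377521  21.81427564
  52.66636687 -12.91127921]
```

View pics/c4.png

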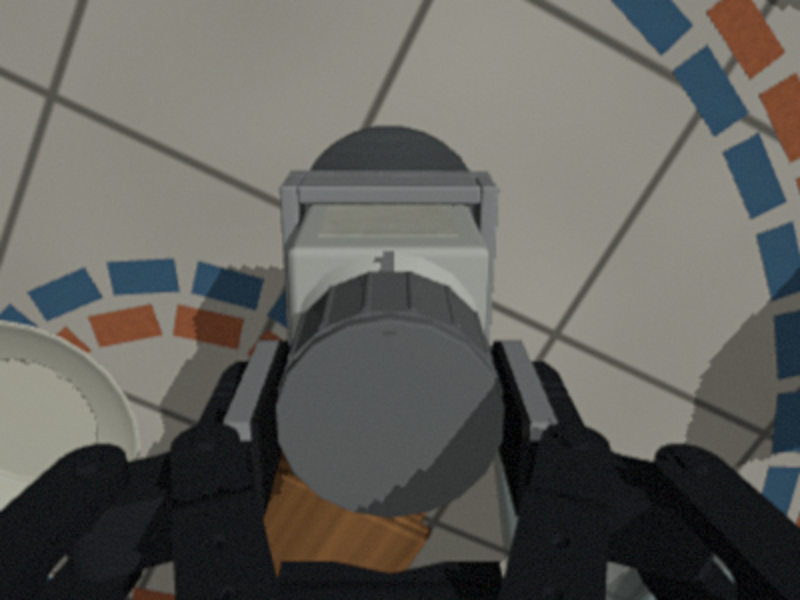

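Seated in the tray with the cap pressed (about 14 N, so near the stop). Now press slightly more and twist.

```bash
python3 -m pendant '[[0,0,0,-0.001,0],[0,0,0,0,5],[0,0,0,0,5],[0,0,0,0,5],[0,0,0,0,5],[0,0,0,0,5],[0,0,0,0,5],[0,0,0,0,0],[0,0,0,0,0]]'
```

```text
t: 8.58
position: [0.5647, 0.1895, 0.1697]
tcp_rot: [179.9, 0.1, 146.8]
force: [-5.6, -2.1, 20.4]
finger_gap: 0.0499
grip_force: 68.9
```

```bash
python3 -m pendant '[[0,0,0,0,5],[0,0,0,0,5],[0,0,0,0,5],[0,0,0,0,5],[0,0,0,0,5],[0,0,0,0,5],[0,0,0,0,5],[0,0,0,0,5],[0,0,0,0,0],[0,0,0,0,0]]'
python3 - <<'E'
from h import *
o=manip.get_obs();print(o["moment"],o["qpos"])
E
python3 -m pendant '[[0,0,0,0,5],[0,0,0,0,5],[0,0,0,0,2],[0,0,0,0,0],[0,0,0,0,0]]'
python3 - <<'E'
from h import *
o=manip.get_obs();print(o["moment"],o["qpos"])
i=manip.read_camera("wrist");s=manip.read_camera("scene")
cv2.imwrite("pics/c5.png",np.hstack([cv2.resize(i,(480,360)),cv2.resize(s[180:240,340:393],(318,360))]))
E
```

```text
t: 9.42
position: [0.5647, 0.189, 0.1698]
tcp_rot: [-180.0, 0.1, -173.3]
force: [-5.5, -2.7, 22.6]
finger_gap: 0.0505
grip_force: 69.1
[-1.00763303  1.38114921  0.05810171] [ 14.27569599  37.54652112 -49.87508069 101.38618984  33.81419034
  57.14215292  47.84449818]
t: 9.83
position: [0.5647, 0.1889, 0.1698]
tcp_rot: [-179.9, 0.1, -161.3]
force: [-6.2, -4.1, 22.7]
finger_gap: 0.0502
grip_force: 69.1
[-1.11386068  1.42020364  0.03992007] [ 15.85017496  38.77755737 -52.50029938 101.29300427  35.92682774
  58.17702425  58.25160068]
```

View pics/c5.png

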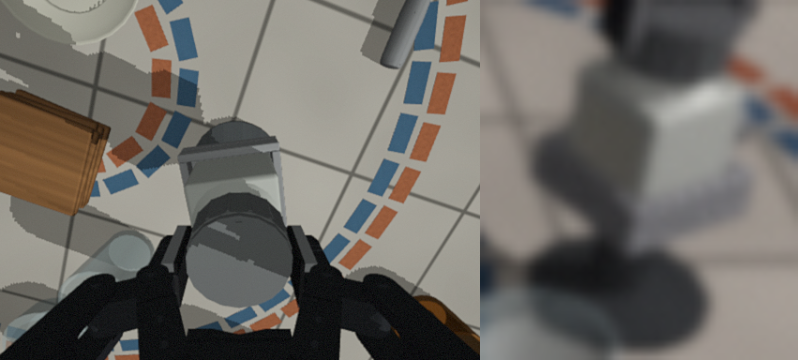

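The gripper has turned 82° in all; the tray is at about (230,150) in the wrist half and the bottle is still seated in it. Lifting straight, gently first.

```bash
python3 -m pendant '[[0,0,0,-0.0005,0],[0,0,0,0.003,0],[0,0,0,0.004,0],[0,0,0,0.004,0],[0,0,0,0.004,0],[0,0,0,0,0],[0,0,0,0,0]]'
```

```text
t: 10.52
position: [0.564, 0.1882, 0.1809]
tcp_rot: [-180.0, -0.0, -161.3]
force: [0.4, -0.9, 0.2]
finger_gap: 0.0504
grip_force: 66.5
```

```bash
python3 -m pendant '[[0,0,0,0.005,0],[0,0,0,0.008,0],[0,0,0,0.01,0],[0,0,0,0.012,0],[0,0,0,0.012,0],[0,0,0,0.012,0],[0,0,0,0.008,0],[0,0,0,0.003,0],[0,0,0,0,0],[0,0,0,0,0]]'
python3 -m pendant '[[0,0,0,0,0],[0,0,0,0,0],[0,0,0,0,0],[0,0,0,0,0],[0,0,0,0,0],[0,0,0,0,0]]'
python3 - <<'E'
from h import *
i=manip.read_camera("wrist");s=manip.read_camera("scene")
cv2.imwrite("pics/c6.png",np.hstack([cv2.resize(i,(480,360)),cv2.resize(s[165:240,333:400],(318,360))]))
E
```

```text
t: 11.35
position: [0.5639, 0.1883, 0.2512]
tcp_rot: [-180.0, -0.0, -161.3]
force: [0.2, -0.1, -0.0]
finger_gap: 0.0501
grip_force: 66.5
t: 11.85
position: [0.564, 0.1886, 0.2512]
tcp_rot: [180.0, -0.0, -161.3]
force: [0.7, 0.3, -0.4]
finger_gap: 0.0505
grip_force: 66.5
```

View pics/c6.png

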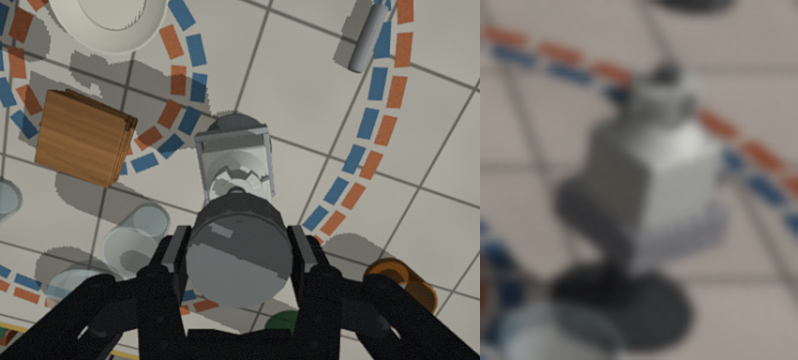

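The cap is off and held level at wrist-half (238,245). The bottle, with bare neck and plunger, stays seated in the dock (scene half, about (655,190)). Handing in.

```bash
python3 -c "
from workcell import manip
print(manip.hand_in())"
```

```text
the job is handed in; nothing more can be done
None
```

I handed the job in at about 12 s of the 51 s allowed: the bottle is seated in the dock, and the cap was pressed, twisted 82° anticlockwise and lifted off, and is held about 75 mm above its seat; no verdict came back.

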